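Hold the stylus on the pen display's calibration target

TASK

Calibrate the sloping pen display: take the stylus out of its stand and hold its nib on the centre of the cross that has a circle round it, with the barrel square to the screen and only light pressure, so that the springy nib sinks in about halfway and not to its stop. Keep it still there for two seconds, and let the program finish while the robot is still holding the stylus in this way. Touch the screen with the stylus nowhere but at that cross, and leave the other things on the table alone.

Things in the scene. Friction and masses are not known exactly. Their poses are not given: they have to be found in the camera images.
- stylus: Black round stylus, 140 mm long, barrel 16 mm in diameter, with a shoulder 20 mm from the tip, a short narrower cone below it and a grey nib 6 mm thick that stands out 10 mm; 55 g. It stands nib down, loosely, in the stand. Origin: tip of the unpressed nib; its z axis runs up the barrel to the blunt end (140 mm). From about 50 mm up it is clear of the stand and can be gripped from above, sensibly at 85 to 100 mm.
- nib (a joint): Sprung nib of the stylus: 0 m = fully out, grows to 0.007 m at its stop as it is pushed in; spring 0.8 N per mm (about 2.8 N halfway).
- nib_tip (a point): Point of the rounded nib; it moves with the nib.
- stand: Grey weighted pen stand, fixed: square foot 70 x 70 x 8 mm with a square neck 31 mm wide in its middle, 60 mm high in all. Origin: centre of its underside; z up. The bore is upright, 19 mm square, and the shoulder of the stylus rests on a ledge in it (the nib's tip is then 14 mm above the table); pull the stylus straight up, by 60 mm or more, to clear it.
- tablet: Black pen display on a sloping support, fixed: slab 180 x 270 x 12 mm, low long edge towards the robot at yaw 0. Origin: on the table under the slab's centre, z up, x along the depth towards the high edge, y along the width. The screen surface rises 15 degrees towards +x; its middle is 38 mm above the table, its highest edge 61 mm. Three pale crosses lie on the screen in one row across the width, at changing places.
- target (a point): Centre, on the screen surface, of the pale cross (18 mm) with a circle round it (about 32 mm across). z axis: square out of the screen, leaning 15 degrees from vertical to the low edge; x: up the slope; y: along the row.
- mark_square: Another pale cross, inside a square of about 30 mm: not the one to touch. Origin at its centre; z up.
- mark_plain: A bare pale cross: not the one to touch. Origin at its centre; z up.
- eraser: Bystander: eraser 22 x 50 x 12 mm, loose on the table. Origin under its centre.
- marker_slate: Bystander: dark marker pen 18 x 131 x 20 mm lying on the table, long axis y. Origin under its centre.
- bulldog_clip1: Bystander: black clip 32 x 50 x 12 mm lying on the table. Origin under its centre.
- loupe: Bystander: black standing magnifier 42 x 42 x 43 mm at the left. Origin under its centre.
There are look-alikes about, which are no part of the job. Several things look just like the stand: the one meant starts farthest to the robot's left.

How it is judged (in metres and radians):
On the way, in this order (a step that is already met when the one before it is completed fails the run):
1. the stylus is lifted out of the stand, gripped by the robot and touching nothing else (z of stylus in the frame of stand above 0.06 m and contact force between stylus and the fingers above 1 N and contact force between stylus and stand below 0.05 N and contact force between stylus and tablet below 0.05 N), for 0.1 s.
2. the nib is held still on the ringed cross, square to the screen and lightly, for 1.5 s (contact force between stylus and tablet between 0.5 and 5 N and distance between nib_tip and target below 0.006 m and angle between the z axis of stylus and the z axis of target, either way round below 0.175 rad and angle between stylus's own z axis and vertical below 1 rad and contact force between stylus and the fingers above 1 N and contact force between stylus and stand below 0.05 N and linear speed of stylus below 0.02 m/s), for 1.5 s.
At the end, for the whole second after the job is handed in: The gripper still holds the stylus, which is still (under 20 mm/s) and free of the stand; the nib's point is within 6 mm of the centre of the ringed cross; the barrel is within 10 degrees of square to the screen; the push on the screen is 0.5 to 5 N (nib in by about 0.6 to 6.2 of its 7 mm) (all of step 2); the arm keeps its last pose, push and grip.
It fails at once if the stylus touches the screen away from the ringed cross (over 15 mm) (contact force between stylus and tablet above 0.3 N and distance between nib_tip and target above 0.015 m).
It fails at once if the stylus is pushed hard on the screen (over 12 N) (contact force between stylus and tablet above 12 N).
It fails at once if a bystander is moved by over 20 mm (distance of any of eraser, marker_slate, bulldog_clip1, loupe from where it was at the start of the episode above 0.02 m).
It also fails if it takes over 43 s, if anything falls off the work surface, if the arm or the gripper's body presses on something with over 40 N, if the wrist force passes 120 N, or if a joint passes its speed limit or range.

ROBOT

A 6-joint arm with a two-finger parallel gripper is mounted at the origin on the work surface; the furniture and walls round the work are solid. World frame = base frame: x ahead of the robot, y to its left, z up, the work surface at z = 0. Lengths are in m, angles in degrees, forces in N, time in s.
With the tool pointing down it reaches from about 0.3 to 0.75 m from the base axis. Payload 8.5 kg.
Tool frame: the origin (TCP) lies midway between the tips of the shut fingers; the grasp point (between the pads) lies behind it (grasp_offset is the z of the grasp point in the tool frame, in m); z points along the fingers, y is the direction in which the jaws open and shut (so a half turn about z gives the same grasp; the last joint's range is limited). The gripper opens to 85 mm and grips with 20 to 120 N. Pads are 22 mm wide; open, the fingers measure 114 mm over their backs; the gripper's body (76 mm by 85 mm) begins 54 mm behind the grasp point. The pads swing forward as they close: fully open they stand 13 mm farther back than shut.
Start: joints at [-82.523, 21.807, 74.336, -0, 83.858, -12.336], TCP at [0.186, -0.517, 0.231] pointing down, gripper open.
Joint ranges: [-178.18, 178.18], [-50.72, 133.34], [12.68, 142.11], [-81.47, 261.47], [9.98, 163.14], [-165.26, 165.26]. Speed limits (degrees/s): [136.94, 136.94, 180, 180, 180, 180].

INTERFACE

Orientations are given as a 3x3 rotation matrix whose columns are the frame's x, y, z axes.
In Python, from rig import * gives the robot as it stands.
- The arm moves only by the shell command python3 -m pendant 'ROWS' [FORCE]. ROWS is JSON, one flat list of numbers, 7 for each row, row after row: the finger opening in mm, from 0 to 85.4, then the shift along the tool's x, y, z in units of 50 mm (1.0 is 50 mm), then the turn, a rotation vector about the tool's x, y, z in units of 8 degrees (1.0 is 8 degrees). In form: [hand, dx, dy, dz, wx, wy, wz, hand, dx, dy, dz, wx, wy, wz, ...]. A call has 1 to 12 rows; each row shifts and turns the commanded pose from where the row before left it, along the tool's axes as they then stand; what a row does not reach is not made up. A row lasts 1/10 s, in which the tool goes at most 50 mm and 8.59 degrees, less where a joint would pass 70% of its speed; a pose out of reach is approached as far as the arm can. A call is refused whole if a number of a shift passes 1 or a number of a turn 1, either way. A call with a gripper value outside its range is refused whole. The fingers move at their own pace and stop on an object; FORCE is the grip in N (left out, the last holds). Time passes only in rows, so rows that do not move let the fingers close. It gives the time, the measured TCP pose, the force and the opening at its end, in the units of the state.
- observe(): the state, without advancing time (a new reading comes with each control period).
- get_image(name): name is "side" or "top" or "wrist"; returns a dict with "frame" (384x512x3 uint8, red, green, blue), "depth" (384x512 float32, m along the optical axis (not along the pixel's ray), 0 where there is no reading), "K" (3x3 intrinsics, pixels), "rvec" (rotation vector, rad) and "tvec" (3), from world to camera coordinates, as OpenCV has them. Camera axes: x right, y down, z forward; pixel columns grow to the right and rows downward; lengths in m; the calibration is good to about 2 mm. The wrist camera is an equidistant fisheye: a pixel r from the principal point sees the ray r / f radians off the axis. A picture is of the moment at which its call begins.
- close_job(): hands the job in, once; it reports no verdict.
The state is a dict: "time_s": time; "q": joint angles; "qvel": joint speeds; "joint_efforts": joint torques, N m; "position": TCP position; "tool_rot": TCP orientation; "ft_force": force on the tool from outside, world axes, zero at the start; "wrist_torque": the same for the moment, N m; "grip_width": finger opening in m.
Only numpy, scipy, OpenCV 4.12 (cv2) and the standard library are available. Lean on these libraries where they do the work, as an engineer would, in place of code of your own. Each camera call takes 0.05 s, during which the arm holds its last target.

## Working session

There is one attempt and no reset: what is moved stays moved. The work goes in short steps, Python scripts to look and compute and a shell command to move; the robot and the scene stay as the last step left them, time stands still between calls to the robot, and variables do not carry over. Pictures are saved under pics/ and viewed, and the job is handed in when it is done.

```bash
ls; mkdir -p pics
python3 - <<'E'
from rig import *
import cv2,numpy as np
s=observe();print(s)
for n in("side","top","wrist"):
    g=get_image(n);cv2.imwrite(f"pics/{n}0.png",g["frame"][:,:,::-1]);print(n,g["K"],g["rvec"],g["tvec"])
E
```

```text
pics
{'time_s': 0.0, 'q': array([-8.25223473e+01,  2.18435929e+01,  7.43856864e+01,  1.56174719e-03,
        8.38578008e+01, -1.23379420e+01]), 'qvel': array([ 0.0879288 , -0.00552278,  0.04359246,  0.05565132,  0.02805282,
        0.06981821]), 'joint_efforts': array([ 1.44130863e-03, -4.48469567e+01, -2.31274241e+01, -6.04014895e-05,
        4.76637797e-03,  7.38504617e-07]), 'position': array([ 0.18639285, -0.51714304,  0.2306819 ]), 'tool_rot': array([[ 9.40789563e-01,  3.38991105e-01, -1.70919593e-04],
       [ 3.38990966e-01, -9.40788416e-01,  1.51043472e-03],
       [ 3.51224761e-04, -1.47894142e-03, -9.99998845e-01]]), 'ft_force': array([ 0.24943492, -0.44696484, -0.33596065]), 'wrist_torque': array([0.03418589, 0.01235951, 0.03134741]), 'grip_width': 0.08530668630343602}
side [[378.53476077   0.         254.30661461]
 [  0.         378.53476077 195.1207515 ]
 [  0.           0.           1.        ]] [ 2.25050044 -0.20841331  0.09194764] [-0.48755016  0.08138376  1.2175414 ]
top [[452.7333425    0.         252.34679892]
 [  0.         452.7333425  190.8098129 ]
 [  0.           0.           1.        ]] [ 2.15420479 -2.188803    0.15284838] [-0.03846642  0.46624256  1.44766321]
wrist [[297.31863964   0.         251.1979852 ]
 [  0.         297.31863964 191.85944254]
 [  0.           0.           1.        ]] [-2.35854806  1.65831587  0.25292546] [-0.54997301 -0.03884497  0.37868879]
```

View pics/side0.png

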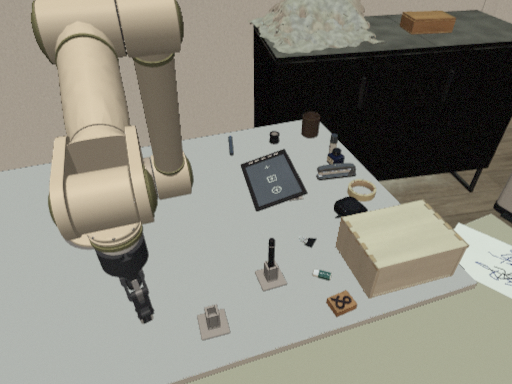

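View pics/top0.png

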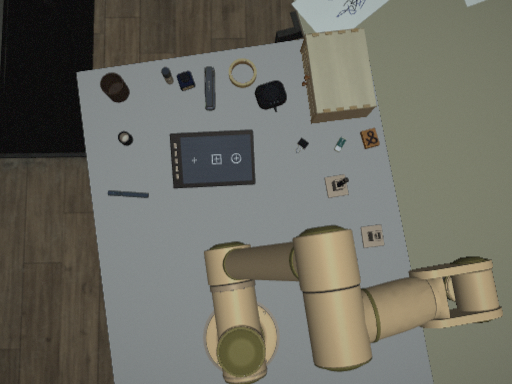

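View pics/wrist0.png

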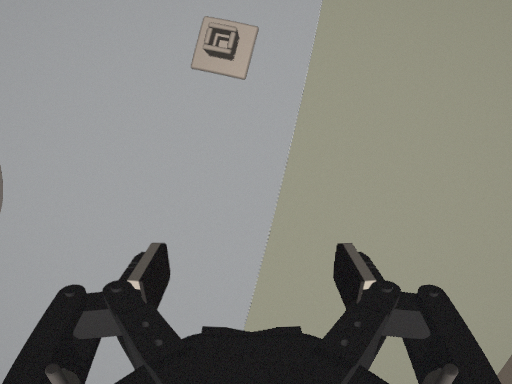

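The side view shows stand candidates at (271,277), with the stylus, and (213,322), empty. In the top view they are at (337,186) and (373,236). The one at top (337,186) is farther left and holds the stylus, so it is the one meant. The crosses in the top view are at (194,160) bare, (216,159) square and (236,158) circle. I'll enlarge these and measure.

```bash
cat > h.py <<'E'
from rig import *
import cv2,numpy as np
def cam(n):
    g=get_image(n);R=cv2.Rodrigues(np.array(g["rvec"],float))[0];t=np.array(g["tvec"],float).ravel();return g,R,t
def w2c(p,g,R,t):
    c=R@np.array(p)+t;u=g["K"]@c;return u[:2]/u[2]
def ray(px,g,R,t):
    d=R.T@np.linalg.inv(g["K"])@np.array([px[0],px[1],1.]);return -R.T@t,d
def onz(px,z,g,R,t):
    o,d=ray(px,g,R,t);return o+d*(z-o[2])/d[2]
def dep(px,g,R,t):
    o,d=ray(px,g,R,t);return o+d*g["depth"][int(round(px[1])),int(round(px[0]))]
E
python3 - <<'E'
from h import *
T=cam("top");S=cam("side")
def crop(g,x0,y0,w,h,k):return cv2.resize(g["frame"][y0:y0+h,x0:x0+w,::-1],None,fx=k,fy=k,interpolation=cv2.INTER_CUBIC)
a=crop(T[0],165,125,95,70,4);b=crop(T[0],315,165,80,90,4);c=crop(S[0],240,230,60,65,6);d=crop(S[0],235,145,75,65,5)
H=400;pad=lambda i:cv2.copyMakeBorder(i,0,H-i.shape[0],0,0,0)
for n,i in zip("abcd",(a,b,c,d)):print(n,i.shape)
cv2.imwrite("pics/c1.png",np.hstack([pad(a),pad(b)]));cv2.imwrite("pics/c2.png",np.hstack([pad(c),pad(d)]))
for nm,p in dict(circ=(236,158),sq=(216,159),pl=(194,160),lowR=(254,184),topstylus=(345,182),foot=(337,186)).items():
    print(nm,dep(p,*T).round(4),onz(p,0.04,*T).round(4))
E
```

```text
a (280, 380, 3)
b (360, 320, 3)
c (390, 360, 3)
d (325, 375, 3)
circ [0.5714 0.0057 0.046 ] [0.5725 0.0058 0.04  ]
sq [0.5705 0.071  0.0377] [0.5701 0.0709 0.04  ]
pl [0.5681 0.1425 0.0381] [0.5677 0.1423 0.04  ]
lowR [ 0.4909 -0.0523  0.0053] [ 0.4863 -0.0513  0.04  ]
topstylus [ 0.4744 -0.3233  0.1451] [ 0.4886 -0.3477  0.04  ]
foot [ 0.4735 -0.3169  0.0591] [ 0.4759 -0.321   0.04  ]
```

View pics/c1.png

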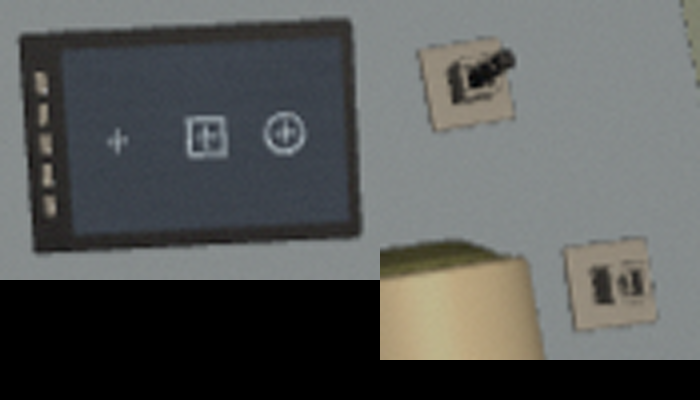

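View pics/c2.png

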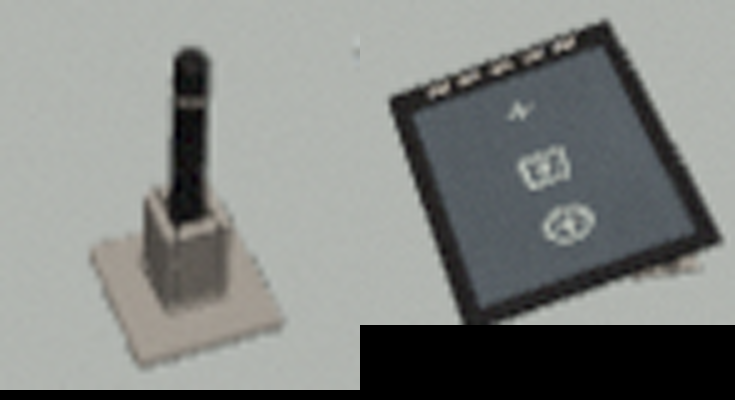

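The crops confirm it. The ringed cross is the rightmost in the top view, about (236.2,158.2), and the stylus stands in the left stand. Next I'll measure these more precisely.

Run:
```python
from h import *
T=cam("top");S=cam("side")
def tri(a,b):
    o1,d1=ray(a,*T);o2,d2=ray(b,*S);d1/=np.linalg.norm(d1);d2/=np.linalg.norm(d2)
    A=np.c_[d1,-d2];k=np.linalg.lstsq(A,o2-o1,rcond=None)[0];p=o1+k[0]*d1;q=o2+k[1]*d2
    return (p+q)/2,np.linalg.norm(p-q)
def blobs(C,x0,y0,w,h,th):
    g=C[0]["frame"][y0:y0+h,x0:x0+w].min(2);m=(g>th).astype(np.uint8)
    m=cv2.morphologyEx(m,cv2.MORPH_CLOSE,np.ones((3,3)))
    for c in cv2.findContours(m,cv2.RETR_EXTERNAL,cv2.CHAIN_APPROX_NONE)[0]:
        if cv2.contourArea(c)>15:
            e=cv2.fitEllipse(c);M=cv2.moments(c);print(np.array(e[0])+[x0,y0],e[1],M['m10']/M['m00']+x0,M['m01']/M['m00']+y0)
print("T");blobs(T,185,140,62,40,115);print("S");blobs(S,262,160,25,35,115)
# tablet slab mask top (dark)
for C,(x0,y0,w,h) in ((T,(160,120,105,75)),(S,(236,145,75,68))):
    g=C[0]["frame"][y0:y0+h,x0:x0+w].max(2);m=(g<100).astype(np.uint8)
    m=cv2.morphologyEx(m,cv2.MORPH_CLOSE,np.ones((5,5)))
    c=max(cv2.findContours(m,cv2.RETR_EXTERNAL,cv2.CHAIN_APPROX_NONE)[0],key=cv2.contourArea)
    print("slab",cv2.minAreaRect(c), cv2.approxPolyDP(c,4,True).reshape(-1,2)+[x0,y0])
# depth-plane fit on the screen
g=T[0];P=np.array([dep((u,v),*T) for u in range(185,246,2) for v in range(138,180,2)])
A=np.c_[P[:,:2],np.ones(len(P))];k=np.linalg.lstsq(A,P[:,2],rcond=None)[0]
print("plane",k,"slope",np.degrees(np.arctan(np.hypot(*k[:2]))),"yaw",np.degrees(np.arctan2(k[1],k[0])),"res",np.std(A@k-P[:,2]))
# stylus: points by depth
d=T[0]["depth"]
for C,(x0,y0,w,h) in ((T,(320,165,40,40)),(S,(255,230,35,60))):
    Q=np.array([dep((u,v),*C) for u in range(x0,x0+w) for v in range(y0,y0+h)])
    for lo,hi in((.07,.1),(.1,.13),(.13,.16),(.05,.062),(.004,.012)):
        s=Q[(Q[:,2]>lo)&(Q[:,2]<hi)];print(lo,hi,len(s),s.mean(0).round(4) if len(s) else '',s.min(0).round(3) if len(s) else '',s.max(0).round(3) if len(s) else '')
```

```text
T
[216.38855934 158.82297897] (9.969326972961426, 10.163244247436523) 218.14285714285714 158.78968253968253
S
[276.15670681 189.59286118] (7.726045608520508, 9.960705757141113) 276.18289085545723 189.50737463126842
[271.48847866 178.07017136] (7.054360866546631, 10.51002311706543) 271.3930817610063 178.08490566037736
slab ((52.37406921386719, 38.48129653930664), (55.43075942993164, 83.49569702148438), 87.1375961303711) [[252 130]
 [171 133]
 [173 187]
 [253 184]]
slab ((36.89024353027344, 34.4878044128418), (51.41132736206055, 54.17696762084961), 69.775146484375) [[283 149]
 [241 164]
 [256 212]
 [306 193]]
plane [-0.81737109 -0.13047585  0.52238099] slope 39.61521790620105 yaw -170.9304696669189 res 0.09231382419529773
0.07 0.1 14 [ 0.4792 -0.3212  0.0842] [ 0.474 -0.33   0.071] [ 0.488 -0.318  0.096]
0.1 0.13 12 [ 0.4797 -0.3198  0.1148] [ 0.474 -0.325  0.101] [ 0.487 -0.317  0.128]
0.13 0.16 31 [ 0.4814 -0.3234  0.1489] [ 0.475 -0.331  0.133] [ 0.489 -0.317  0.158]
0.05 0.062 44 [ 0.4796 -0.3208  0.0575] [ 0.467 -0.34   0.051] [ 0.499 -0.308  0.062]
0.004 0.012 374 [ 0.4811 -0.3285  0.0072] [ 0.419 -0.404  0.004] [ 0.551 -0.272  0.012]
0.07 0.1 50 [ 0.4791 -0.3307  0.085 ] [ 0.472 -0.335  0.072] [ 0.488 -0.323  0.099]
0.1 0.13 45 [ 0.4796 -0.3316  0.1147] [ 0.473 -0.335  0.1  ] [ 0.487 -0.327  0.128]
0.13 0.16 57 [ 0.4791 -0.3299  0.1442] [ 0.473 -0.335  0.13 ] [ 0.486 -0.32   0.154]
0.05 0.062 94 [ 0.4789 -0.3317  0.0566] [ 0.463 -0.345  0.05 ] [ 0.497 -0.311  0.061]
0.004 0.012 320 [ 0.4768 -0.3358  0.0066] [ 0.442 -0.364  0.004] [ 0.518 -0.292  0.012]
```

Run:
```python
from h import *
import rig
print([x for x in dir(rig) if x[0]!='_'], getattr(rig,'grasp_offset',None))
T=cam("top");S=cam("side")
def tri(a,b):
    o1,d1=ray(a,*T);o2,d2=ray(b,*S);d1/=np.linalg.norm(d1);d2/=np.linalg.norm(d2)
    A=np.c_[d1,-d2];k=np.linalg.lstsq(A,o2-o1,rcond=None)[0];p=o1+k[0]*d1;q=o2+k[1]*d2
    return ((p+q)/2).round(4),np.linalg.norm(p-q).round(4)
g=T[0]["frame"][149:168,226:247].min(2).astype(float)
w=np.clip(g-90,0,None);v,u=np.mgrid[149:168,226:247];tc=((u*w).sum()/w.sum(),(v*w).sum()/w.sum());print("circ top",tc)
print("target",tri(tc,(276.16,189.55)),"sq",tri((216.4,158.8),(271.45,178.1)))
for C,us,vs in((T,range(184,248,1),range(138,180,1)),(S,range(255,295),range(160,200))):
    P=np.array([dep((a,b),*C) for a in us for b in vs if C[0]["depth"][b,a]>0])
    for it in range(5):
        A=np.c_[P[:,:2],np.ones(len(P))];k=np.linalg.lstsq(A,P[:,2],rcond=None)[0];r=abs(A@k-P[:,2]);
        if it==0: 
            k=np.array([.268,0,np.median(P[:,2]-.268*P[:,0])]);r=abs(A@k-P[:,2])
        P=P[r<max(.006,0)]
    print("plane",k,"slope",np.degrees(np.arctan(np.hypot(*k[:2]))),"yaw",np.degrees(np.arctan2(k[1],k[0])),len(P),"z at tgt",)
    q=onz(tc,.043,*T);print(q, k[0]*q[0]+k[1]*q[1]+k[2])
# corners: low edge surface z=.0147, high .0613
c=[onz((252.8,130),.061,*T),onz((170.5,133),.061,*T),onz((173,187.5),.015,*T),onz((254.3,184),.015,*T)]
c=np.array(c);print(c.round(3),"centre",c.mean(0).round(4),"yaw",np.degrees(np.arctan2(-(c[1]-c[0])[0],(c[1]-c[0])[1])),np.degrees(np.arctan2(-(c[2]-c[3])[0],(c[2]-c[3])[1])),np.linalg.norm(c[0]-c[1]),np.linalg.norm(c[2]-c[1]))
```

```text
['MotionError', 'close_job', 'get_image', 'grasp_offset', 'observe'] -0.0187
circ top (np.float64(235.72527472527472), np.float64(158.25579975579976))
target (array([0.5723, 0.0068, 0.0362]), np.float64(0.0002)) sq (array([0.5704, 0.0697, 0.0386]), np.float64(0.0012))
plane [ 0.26434036  0.00661481 -0.11357844] slope 14.811338061581049 yaw 1.4334605818290571 2456 z at tgt
[0.57112125 0.00667618 0.043     ] 0.03743612062219616
plane [ 0.26658681  0.00782838 -0.11707791] slope 14.933292508444138 yaw 1.6820200084298835 1559 z at tgt
[0.57112125 0.00667618 0.043     ] 0.03522774956496759
[[ 0.66  -0.05   0.061]
 [ 0.653  0.215  0.061]
 [ 0.482  0.214  0.015]
 [ 0.49  -0.053  0.015]] centre [0.5711 0.0815 0.038 ] yaw 1.4725714738987359 1.6670642005362906 0.265424262915104 0.17727456519095364
```

```bash
python3 -m pendant '[85,0.68,-0.16,0,0,0,0, 85,0.68,-0.16,0,0,0,0, 85,0.68,-0.16,0,0,0,0, 85,0.68,-0.16,0,0,0,0, 85,0.68,-0.16,0,0,0,0, 85,0.68,-0.16,0,0,0,0, 85,0.68,-0.16,0,0,0,0, 85,0.68,-0.16,0,0,0,0, 85,0.68,-0.16,0,0,0,0, 85,0.68,-0.16,0,0,0,0]'
python3 -m pendant '[85,0,0,0,0,0,0.76, 85,0,0,0,0,0,0.76, 85,0,0,0,0,0,0.76, 85,0,0,0,0,0,0, 85,0,0,0,0,0,0]'
python3 - <<'E'
from h import *
for n in("wrist","side"):
    g=get_image(n);cv2.imwrite(f"pics/{n}1.png",g["frame"][:,:,::-1])
s=observe();print(s["position"],s["tool_rot"],s["time_s"])
E
```

```text
time_s: 1.45
position: [0.4803, -0.326, 0.2314]
tool_rot: [[0.941, 0.339, 0.0], [0.339, -0.941, -0.0], [0.0, 0.0, -1.0]]
ft_force: [0.3, -0.0, -0.1]
grip_width: 0.0849
time_s: 1.95
position: [0.4791, -0.3269, 0.2313]
tool_rot: [[1.0, 0.03, -0.0], [0.03, -1.0, 0.0], [-0.0, -0.0, -1.0]]
ft_force: [0.1, -0.3, -0.9]
grip_width: 0.0851
[ 0.47911078 -0.32698418  0.23132182] [[ 9.99570222e-01  2.93150423e-02 -2.05724774e-05]
 [ 2.93150430e-02 -9.99570221e-01  3.44296331e-05]
 [-1.95543296e-05 -3.50179191e-05 -9.99999999e-01]] 2.05
```

View pics/wrist1.png

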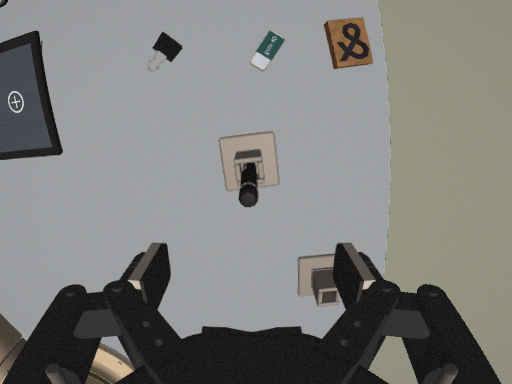

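The wrist view shows the blunt end of the stylus at about (248,196), midway between the jaws, and the ringed cross at (16,102). I'll cast the fisheye rays.

```bash
cat >> h.py <<'E'
def fray(px,g,R,t):
    K=g["K"];x=(px[0]-K[0,2])/K[0,0];y=(px[1]-K[1,2])/K[1,1];th=np.hypot(x,y);s=np.sin(th)/max(th,1e-9)
    d=R.T@np.array([x*s,y*s,np.cos(th)]);return -R.T@t,d
def fz(px,z,g,R,t):
    o,d=fray(px,g,R,t);return o+d*(z-o[2])/d[2]
def fpl(px,p0,n,g,R,t):
    o,d=fray(px,g,R,t);return o+d*(n@(p0-o))/(n@d)
E
python3 - <<'E'
from h import *
W=cam("wrist")
f=W[0]["frame"];cv2.imwrite("pics/w1c.png",cv2.resize(f[125:215,205:295,::-1],None,fx=6,fy=6,interpolation=cv2.INTER_CUBIC))
m=(f[150:212,235:262].max(2)<45).astype(np.uint8)
c=max(cv2.findContours(m,cv2.RETR_EXTERNAL,cv2.CHAIN_APPROX_NONE)[0],key=cv2.contourArea);x,y,w,h=cv2.boundingRect(c);print("bbox",x+235,y+150,w,h)
print("top end",fz((248.5,197),.154,*W),"cam",-W[1].T@W[2])
print("stand nearer corners", [fz(p,.008,*W).round(4) for p in((219,138),(274,131),(279,184),(227,190))], np.mean([fz(p,.008,*W) for p in((219,138),(274,131),(279,184),(227,190))],0))
y=np.radians(1.6);n=np.array([-np.sin(np.radians(15))*np.cos(y),-np.sin(np.radians(15))*np.sin(y),np.cos(np.radians(15))])
print("target",fpl((16,102),np.array([.571,.0815,.038]),n,*W))
E
```

```text
bbox 241 163 16 23
top end [ 0.48186275 -0.32534624  0.154     ] cam [ 0.55462559 -0.32507901  0.37358754]
stand nearer corners [array([ 0.5092, -0.287 ,  0.008 ]), array([ 0.5197, -0.3546,  0.008 ]), array([ 0.4521, -0.3641,  0.008 ]), array([ 0.4422, -0.2976,  0.008 ])] [ 0.48078857 -0.32582889  0.008     ]
target [0.57240156 0.00482411 0.03780174]
```

View pics/w1c.png

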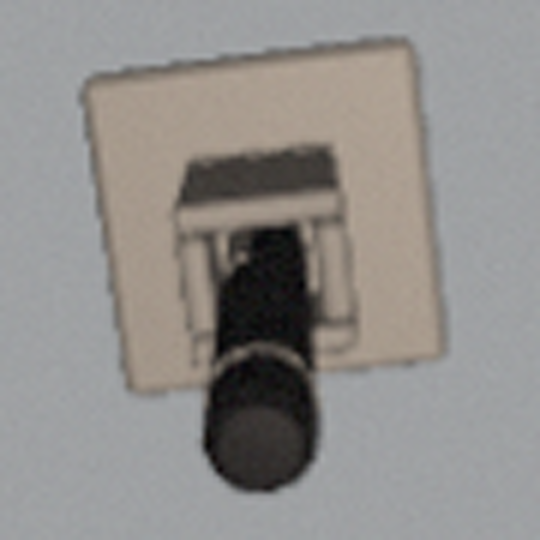

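```bash
python3 -m pendant '[85,0.02,-0.03,0.4,0,0,0, 85,0,0,0.5,0,0,0, 85,0,0,0.5,0,0,0, 85,0,0,0.5,0,0,0, 85,0,0,0.4,0,0,0, 85,0,0,0.3,0,0,0, 85,0,0,0.2,0,0,0, 85,0,0,0,0,0,0, 85,0,0,0,0,0,0]' 60
python3 - <<'E'
from h import *
for n in("wrist","side"):
    g=get_image(n);f=g["frame"];cv2.imwrite(f"pics/{n}2.png",f[:,:,::-1] if n=="wrist" else cv2.resize(f[200:300,220:320,::-1],None,fx=5,fy=5))
E
```

```text
time_s: 3.0
position: [0.4804, -0.3257, 0.0919]
tool_rot: [[1.0, 0.028, 0.001], [0.028, -1.0, -0.001], [0.001, 0.001, -1.0]]
ft_force: [-0.5, -1.1, 0.5]
grip_width: 0.0849
```

View pics/wrist2.png

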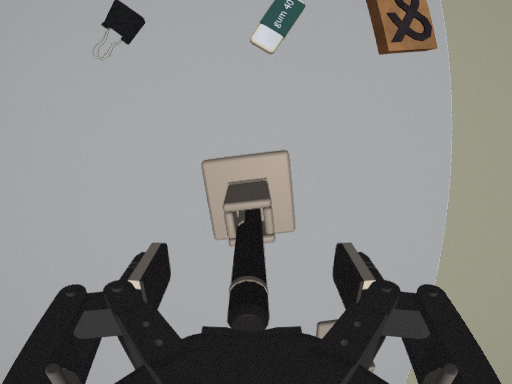

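View pics/side2.png

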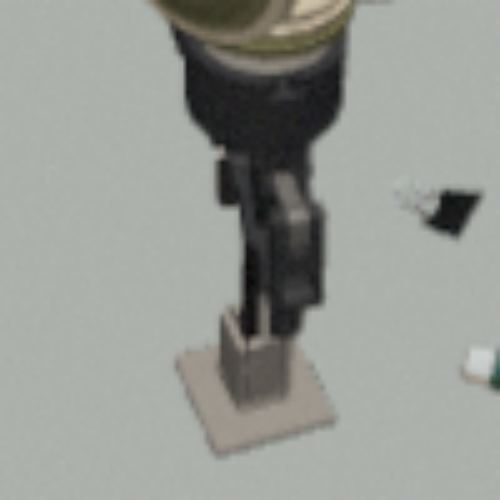

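The stylus stands between the open pads, with its top at about (248,315) and the pads at (150,270) and (355,270). I'll close the gripper.

```bash
python3 -m pendant '[30,0,0,0,0,0,0, 20,0,0,0,0,0,0, 10,0,0,0,0,0,0, 5,0,0,0,0,0,0, 5,0,0,0,0,0,0, 5,0,0,0,0,0,0, 5,0,0,0,0,0,0, 5,0,0,0,0,0,0]' 60
```

```text
time_s: 3.9
position: [0.4802, -0.3255, 0.0914]
tool_rot: [[1.0, 0.027, 0.0], [0.027, -1.0, -0.0], [0.0, 0.0, -1.0]]
ft_force: [-0.0, -0.9, 2.0]
grip_width: 0.0147
```

```bash
python3 -m pendant '[5,0,0,-0.1,0,0,0, 5,0,0,-0.2,0,0,0, 5,0,0,-0.3,0,0,0, 5,0,0,-0.4,0,0,0, 5,0,0,-0.4,0,0,0, 5,0,0,-0.4,0,0,0, 5,0,0,-0.4,0,0,0, 5,0,0,-0.3,0,0,0, 5,0,0,-0.1,0,0,0, 5,0,0,0,0,0,0, 5,0,0,0,0,0,0]'
python3 - <<'E'
from h import *
for n in("wrist","side","top"):
    g=get_image(n);f=g["frame"];cv2.imwrite(f"pics/{n}3.png",f[:,:,::-1] if n=="wrist" else cv2.resize(f[180:300,210:330,::-1] if n=="side" else f[140:240,290:390,::-1],None,fx=5,fy=5))
s=observe();print(s["ft_force"],s["q"])
E
```

```text
time_s: 5.0
position: [0.4799, -0.3252, 0.2207]
tool_rot: [[1.0, 0.027, -0.001], [0.027, -1.0, 0.001], [-0.001, -0.001, -1.0]]
ft_force: [-0.1, 0.6, -0.6]
grip_width: 0.0147
[-0.03735283 -0.44048556 -0.82808902] [-4.58175482e+01  2.52867827e+01  7.04734337e+01 -3.93669239e-04
  8.43284637e+01  4.26126642e+01]
```

View pics/wrist3.png

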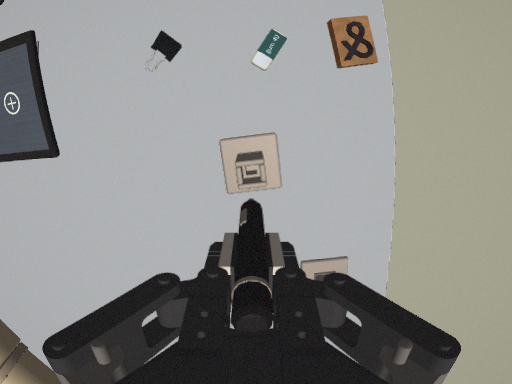

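View pics/side3.png

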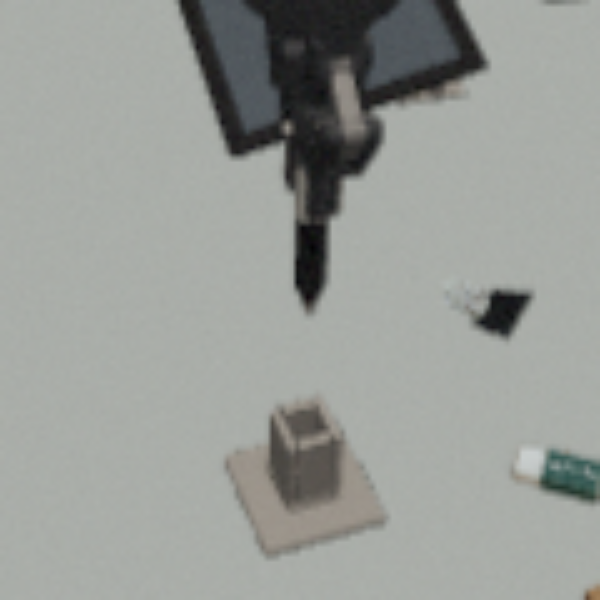

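Run:
```python
from h import *
S=cam("side");W=cam("wrist");s=observe();p=s["position"];R=s["tool_rot"]
tip=p+R@[0,0,.0774];print("tip pred",tip,"side px",w2c(tip,*S))
print("side top-of-finger ref tcp px",w2c(p,*S))
o,d=fray((251,203),*W);print("wrist ray at tip z",o+d*(tip[2]-o[2])/d[2])
f=S[0]["frame"];cv2.imwrite("pics/s3c.png",cv2.resize(f[215:250,255:290,::-1],None,fx=16,fy=16,interpolation=cv2.INTER_CUBIC))
f=W[0]["frame"];cv2.imwrite("pics/w3c.png",cv2.resize(f[190:350,190:310,::-1],None,fx=3.7,fy=3.7,interpolation=cv2.INTER_CUBIC)[:,:])
```

```text
tip pred [ 0.47996851 -0.32525552  0.14341315] side px [271.43942012 241.73457479]
side top-of-finger ref tcp px [272.25005703 219.03386308]
wrist ray at tip z [ 0.47780288 -0.32564422  0.14341315]
```

View pics/s3c.png

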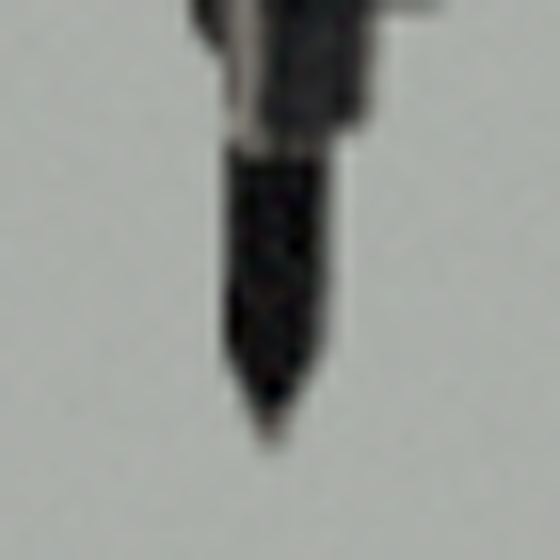

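View pics/w3c.png

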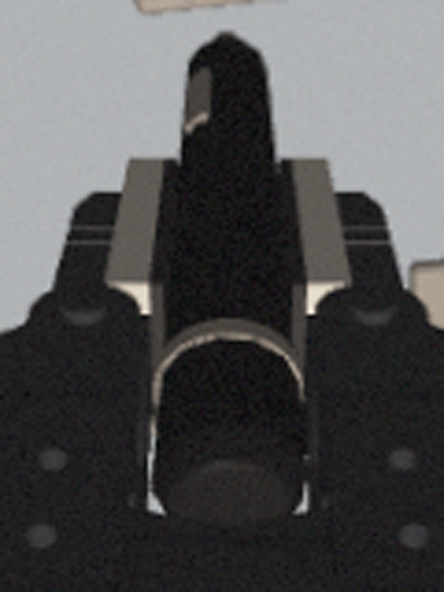

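The tip projects within 1 px of the measured (271.4,242.4) in the side view, and the stylus is upright in the hand. I'll tilt by 15° about tool y, then work out the transfer.

```bash
python3 -m pendant '[5,0,0,0,0,0.2,0, 5,0,0,0,0,0.5,0, 5,0,0,0,0,0.5,0, 5,0,0,0,0,0.5,0, 5,0,0,0,0,0.175,0, 5,0,0,0,0,0,0, 5,0,0,0,0,0,0]'
cat >> h.py <<'E'
y_=np.radians(1.6);a_=np.radians(15)
N=np.array([-np.sin(a_)*np.cos(y_),-np.sin(a_)*np.sin(y_),np.cos(a_)])
TG=np.array([.572,.0062,.0378]);L=.0774
def plan(h,tg=None):
    tg=TG if tg is None else tg
    s=observe();p=s["position"];R=s["tool_rot"];tip=p+R@[0,0,L]
    d=R.T@(tg+N*h-tip);print("t",s["time_s"],"tcp",p.round(4),"tip",tip.round(4),"height",(N@(tip-tg)).round(4),"units",(d/.05).round(3),"ang",np.degrees(np.arccos(min(1,-R[:,2]@N))).round(2),"rotvec/8",(np.degrees(cv2.Rodrigues(R.T@np.c_[np.cross(np.cross(N,[-np.sin(y_),np.cos(y_),0.])*-1,-N)*0+np.array([np.cos(a_)*np.cos(y_),np.cos(a_)*np.sin(y_),np.sin(a_)]),[np.sin(y_),-np.cos(y_),0.],-N])[0].ravel())/8).round(3),"F",s["ft_force"].round(2),"n.F",(N@s["ft_force"]).round(2))
E
python3 -c "
from h import *
plan(.06)"
```

```text
time_s: 5.95
position: [0.4802, -0.3255, 0.2214]
tool_rot: [[0.966, 0.027, 0.258], [0.026, -1.0, 0.007], [0.258, 0.0, -0.966]]
ft_force: [0.2, 1.1, -0.3]
grip_width: 0.0148
t 5.95 tcp [ 0.4802 -0.3255  0.2214] tip [ 0.5002 -0.325   0.1466] height 0.1261 units [ 1.    -6.582  1.319] ang 0.04 rotvec/8 [ 0.002  0.005 -0.004] F [ 0.24  1.15 -0.33] n.F -0.39
```

```bash
python3 -m pendant '[5,0.05,-0.3,0,0,0,0, 5,0.1,-0.6,0,0,0,0, 5,0.1,-0.7,0,0,0,0, 5,0.1,-0.7,0,0,0,0, 5,0.1,-0.7,0,0,0,0, 5,0.1,-0.7,0,0,0,0, 5,0.1,-0.7,0,0,0,0, 5,0.1,-0.7,0,0,0,0, 5,0.1,-0.7,0,0,0,0, 5,0.1,-0.5,0,0,0,0, 5,0.05,-0.28,0,0,0,0, 5,0,0,0,0,0,0]'
python3 -m pendant '[5,0,0,0.3,0,0,0, 5,0,0,0.4,0,0,0, 5,0,0,0.4,0,0,0, 5,0,0,0.2,0,0,0, 5,0,0,0,0,0,0, 5,0,0,0,0,0,0]'
python3 - <<'E'
from h import *
plan(.02)
for n in("wrist","side","top"):
    C=cam(n);f=C[0]["frame"]
    cv2.imwrite(f"pics/{n}4.png",f[:,:,::-1] if n=="wrist" else cv2.resize(f[110:220,220:330,::-1] if n=="side" else f[110:210,160:270,::-1],None,fx=5,fy=5))
    s=observe();tip=s["position"]+s["tool_rot"]@[0,0,L]
    if n!="wrist":print(n,"tip",w2c(tip,*C),"tgt",w2c(TG,*C))
E
```

```text
time_s: 7.15
position: [0.5192, 0.0074, 0.2345]
tool_rot: [[0.965, 0.031, 0.259], [0.03, -1.0, 0.008], [0.259, -0.0, -0.966]]
ft_force: [-0.4, -1.3, -0.6]
grip_width: 0.0143
time_s: 7.75
position: [0.5363, 0.0051, 0.1721]
tool_rot: [[0.965, 0.027, 0.259], [0.027, -1.0, 0.007], [0.259, 0.0, -0.966]]
ft_force: [-0.2, 1.0, -0.3]
grip_width: 0.0149
t 7.75 tcp [0.5363 0.0051 0.1721] tip [0.5564 0.0057 0.0974] height 0.0616 units [-0.008 -0.002  0.831] ang 0.04 rotvec/8 [ 0.003 -0.005 -0.003] F [-0.19  0.98 -0.25] n.F -0.2
side tip [272.16175137 175.59068717] tgt [276.14144707 189.29928812]
top tip [235.85537085 159.53492865] tgt [235.8906843  158.28965366]
```

View pics/wrist4.png

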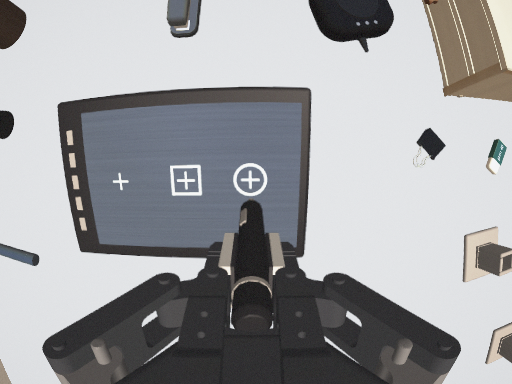

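View pics/side4.png

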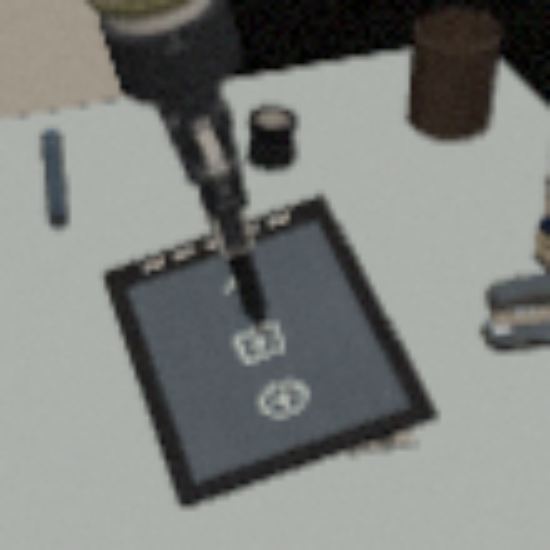

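View pics/top4.png

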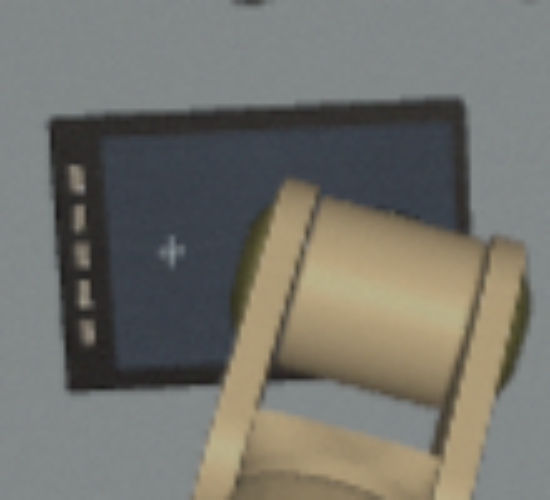

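The wrist view shows the ringed cross at (250,180), directly ahead of the nib. I'll cast its ray onto the screen plane.

Run:
```python
from h import *
W=cam("wrist");f=W[0]["frame"]
m=(f[155:205,225:275].min(2)>150).astype(np.uint8)
c=max(cv2.findContours(m,cv2.RETR_EXTERNAL,cv2.CHAIN_APPROX_NONE)[0],key=cv2.contourArea);e=cv2.fitEllipse(c)
px=np.array(e[0])+[225,155];print(px,e[1])
print("target",fpl(px,TG,N,*W),"with z+2mm",fpl(px,TG+[0,0,.002],N,*W))
# screen plane from wrist depth
D=W[0]["depth"];o=-W[1].T@W[2];P=[]
for v in range(110,235,3):
  for u in range(95,295,3):
    if D[v,u]>0 and not(v>195 and u>215):
        x=(u-W[0]["K"][0,2])/W[0]["K"][0,0];y=(v-W[0]["K"][1,2])/W[0]["K"][1,1];th=np.hypot(x,y)
        _,d=fray((u,v),*W);P.append(o+d*D[v,u]/np.cos(th))
P=np.array(P);r=(P-TG)@N;print("plane offset mm: med %.2f std %.2f n %d"%(np.median(r)*1e3,r.std()*1e3,len(P)))
A=np.c_[P[:,:2],np.ones(len(P))];k=np.linalg.lstsq(A,P[:,2],rcond=None)[0];print(np.degrees(np.arctan(np.hypot(*k[:2]))),np.degrees(np.arctan2(k[1],k[0])))
```

```text
[249.72250175 179.32817841] (32.546104431152344, 33.46625518798828)
target [0.57300495 0.00686132 0.03807412] with z+2mm [0.5729993  0.00685468 0.04007255]
plane offset mm: med -0.25 std 0.70 n 2457
15.033668793210818 1.6520296917606696
```

All three views agree within about 1 mm. I'll descend to about 10 mm off the screen and check again.

```bash
python3 -m pendant '[5,0,0,0.2,0,0,0, 5,0,0,0.3,0,0,0, 5,0,-0.01,0.3,0,0,0, 5,0,0,0.15,0,0,0, 5,0,0,0.05,0,0,0, 5,0,0,0,0,0,0, 5,0,0,0,0,0,0]'
python3 - <<'E'
from h import *
plan(0)
C=cam("side");f=C[0]["frame"];s=observe();tip=s["position"]+s["tool_rot"]@[0,0,L];print("tip",w2c(tip,*C),"tgt",w2c(TG,*C))
a=cv2.resize(f[165:205,255:295,::-1],None,fx=10,fy=10,interpolation=cv2.INTER_CUBIC)
f=cam("wrist")[0]["frame"];b=cv2.resize(f[150:250,200:300,::-1],None,fx=4,fy=4,interpolation=cv2.INTER_CUBIC)
cv2.imwrite("pics/p5.png",np.hstack([a,b]))
E
```

```text
time_s: 8.65
position: [0.5493, 0.0061, 0.1237]
tool_rot: [[0.965, 0.027, 0.26], [0.027, -1.0, 0.007], [0.26, 0.0, -0.966]]
ft_force: [-0.0, -0.9, -0.5]
grip_width: 0.0146
t 8.65 tcp [0.5493 0.0061 0.1237] tip [0.5694 0.0066 0.0489] height 0.0114 units [-0.008  0.01   0.229] ang 0.05 rotvec/8 [ 0.002 -0.006 -0.003] F [-0.01 -0.86 -0.46] n.F -0.43
tip [275.46654775 186.69843044] tgt [276.14144707 189.29928812]
```

View pics/p5.png

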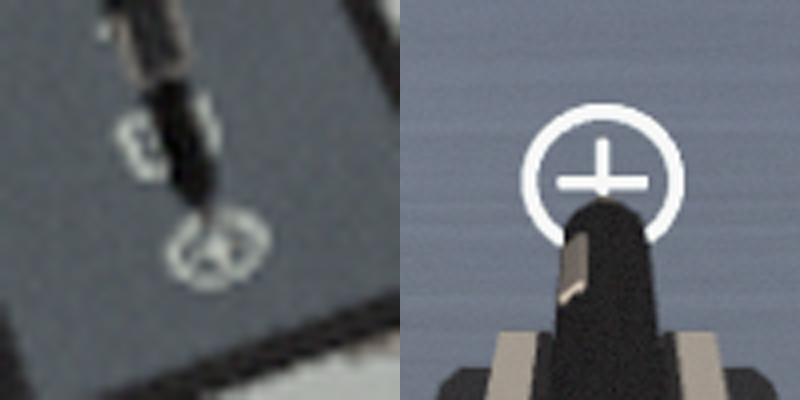

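Aligned: the wrist view shows the nib just below the cross centre along its own axis, with the cross at crop (603,183). Next I take a force baseline, then press in small steps.

```bash
cat > f.py <<'E'
from h import *
F=[]
for i in range(8):
    get_image("side");s=observe();F.append(N@s["ft_force"])
print("n.F mean %.2f sd %.2f"%(np.mean(F),np.std(F)));plan(-.0035)
E
python3 f.py; python3 -m pendant '[5,0,0.01,0.05,0,0,0, 5,0,0,0.05,0,0,0, 5,0,0,0.05,0,0,0, 5,0,0,0.05,0,0,0, 5,0,0,0.02,0,0,0, 5,0,0,0,0,0,0]'; python3 f.py
```

```text
n.F mean -0.71 sd 0.73
t 9.15 tcp [0.5491 0.0061 0.1232] tip [0.5691 0.0067 0.0484] height 0.011 units [-0.     0.011  0.29 ] ang 0.01 rotvec/8 [ 0.001 -0.    -0.003] F [-0.7   0.76  0.54] n.F 0.7
time_s: 9.75
position: [0.552, 0.0057, 0.1123]
tool_rot: [[0.966, 0.027, 0.258], [0.026, -1.0, 0.007], [0.258, -0.0, -0.966]]
ft_force: [-0.4, -0.0, 0.2]
grip_width: 0.0146
n.F mean -0.23 sd 0.42
t 10.15 tcp [0.552  0.0057 0.1126] tip [0.572  0.0063 0.0379] height 0.0001 units [-0.001  0.001  0.071] ang 0.01 rotvec/8 [ 0.001 -0.001 -0.003] F [-0.7  -0.35 -0.35] n.F -0.15
```

```bash
sed -i 's/range(8)/range(16)/' f.py; python3 -m pendant '[5,0,0,0.02,0,0,0, 5,0,0,0.02,0,0,0, 5,0,0,0,0,0,0]'; python3 f.py;  python3 -m pendant '[5,0,0,0.02,0,0,0, 5,0,0,0,0,0,0]'; python3 f.py
```

```text
time_s: 10.45
position: [0.5526, 0.0057, 0.1106]
tool_rot: [[0.966, 0.027, 0.259], [0.027, -1.0, 0.007], [0.259, 0.0, -0.966]]
ft_force: [0.7, -0.1, 0.7]
grip_width: 0.0147
n.F mean 0.50 sd 0.44
t 11.25 tcp [0.5525 0.0057 0.1106] tip [0.5725 0.0063 0.0359] height -0.002 units [0.    0.002 0.03 ] ang 0.01 rotvec/8 [ 0.001  0.    -0.003] F [-0.77 -0.89  0.4 ] n.F 0.59
time_s: 11.45
position: [0.5528, 0.0057, 0.1096]
tool_rot: [[0.966, 0.027, 0.259], [0.026, -1.0, 0.007], [0.259, -0.0, -0.966]]
ft_force: [-1.1, 0.1, 1.9]
grip_width: 0.0145
n.F mean 1.34 sd 0.48
t 12.25 tcp [0.5528 0.0057 0.1097] tip [0.5728 0.0063 0.0349] height -0.003 units [-0.     0.001  0.01 ] ang 0.0 rotvec/8 [ 0.001  0.    -0.003] F [-0.22 -0.57  1.96] n.F 1.95
```

```bash
python3 -m pendant '[5,0,0,0.02,0,0,0, 5,0,0,0,0,0,0]'; python3 f.py
python3 - <<'E'
from h import *
C=cam("side");f=C[0]["frame"];print("tgt",w2c(TG,*C))
a=cv2.resize(f[165:205,255:295,::-1],None,fx=10,fy=10,interpolation=cv2.INTER_CUBIC)
f=cam("wrist")[0]["frame"];b=cv2.resize(f[150:250,200:300,::-1],None,fx=4,fy=4,interpolation=cv2.INTER_CUBIC)
cv2.imwrite("pics/p6.png",np.hstack([a,b]))
E
```

```text
time_s: 12.45
position: [0.553, 0.0057, 0.1086]
tool_rot: [[0.966, 0.027, 0.259], [0.026, -1.0, 0.007], [0.259, 0.0, -0.966]]
ft_force: [-0.3, 0.0, 2.8]
grip_width: 0.0146
n.F mean 2.19 sd 0.51
t 13.25 tcp [0.553  0.0057 0.1087] tip [0.573  0.0063 0.0339] height -0.004 units [-0.     0.001 -0.01 ] ang 0.01 rotvec/8 [ 0.001 -0.    -0.003] F [-1.25  0.8   2.3 ] n.F 2.54
tgt [276.14144707 189.29928812]
```

View pics/p6.png

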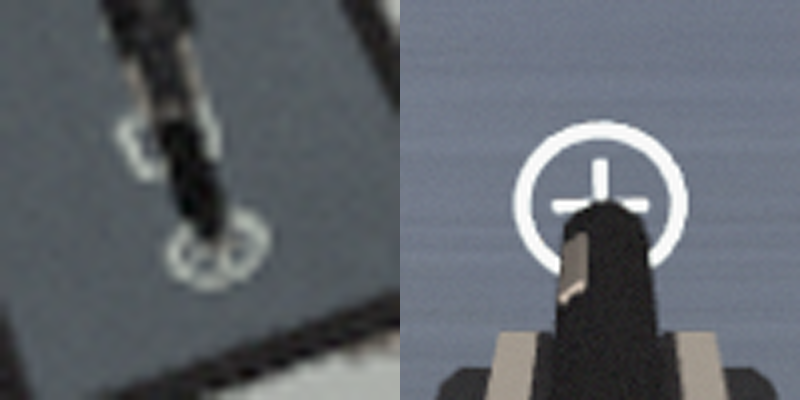

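In the side crop the nib meets the cross at about (276.3,188.8), against the expected (276.1,189.3). The push is about 2.2 N raw, or roughly 2.7 N after the baseline, which is about halfway. I'll hold still and hand in.

```bash
python3 -m pendant '[5,0,0,0,0,0,0, 5,0,0,0,0,0,0, 5,0,0,0,0,0,0, 5,0,0,0,0,0,0, 5,0,0,0,0,0,0, 5,0,0,0,0,0,0, 5,0,0,0,0,0,0, 5,0,0,0,0,0,0, 5,0,0,0,0,0,0, 5,0,0,0,0,0,0, 5,0,0,0,0,0,0, 5,0,0,0,0,0,0]'
python3 -m pendant '[5,0,0,0,0,0,0, 5,0,0,0,0,0,0, 5,0,0,0,0,0,0, 5,0,0,0,0,0,0, 5,0,0,0,0,0,0, 5,0,0,0,0,0,0, 5,0,0,0,0,0,0, 5,0,0,0,0,0,0, 5,0,0,0,0,0,0, 5,0,0,0,0,0,0]'
python3 f.py; python3 -c "
from rig import *
print(close_job())"
```

```text
time_s: 14.55
position: [0.553, 0.0057, 0.1087]
tool_rot: [[0.966, 0.027, 0.259], [0.027, -1.0, 0.007], [0.259, 0.0, -0.966]]
ft_force: [-1.0, 0.7, 2.2]
grip_width: 0.0145
time_s: 15.55
position: [0.553, 0.0057, 0.1087]
tool_rot: [[0.966, 0.027, 0.259], [0.026, -1.0, 0.007], [0.259, -0.0, -0.966]]
ft_force: [0.1, -0.0, 3.1]
grip_width: 0.0146
n.F mean 1.97 sd 0.54
t 16.35 tcp [0.553  0.0057 0.1087] tip [0.573  0.0063 0.0339] height -0.004 units [ 0.001  0.001 -0.011] ang 0.01 rotvec/8 [ 0.001  0.001 -0.003] F [0.58 0.4  2.07] n.F 1.85
the job is handed in; nothing more can be done
None
```

I took the stylus from the left-hand stand, tilted it 15° to stand square to the screen, and lowered it onto the ringed cross only. I held it still there for about 3 s and handed the job in at about 16.4 s (limit 43 s), with the robot still gripping it. `close_job` gives no verdict, so the figures below are my own checks.

- **Position:** The top, side and wrist views placed the cross within about 2 mm of each other. In the side view the nib was within about 1 px of its centre.
- **Angle:** The tool axis was 0.01° off the modelled screen normal. A plane fitted to the wrist depth image agreed with that normal (15.0° slope, 1.65° yaw). The barrel looked straight in the hand, but I did not measure its angle again at the end.
- **Push:** The raw force along the normal averaged 2.0–2.2 N. With the no-contact baseline of about −0.5 N taken off, that is roughly 2.5–2.7 N, so the nib is in about 3.2–3.4 mm. It rose about 0.85 N per mm, as the spring should. The commanded depth suggested 4.0 mm, so the two estimates differ by under 1 mm, and both are well inside the allowed range.
- **Steadiness:** The measured position did not change during the hold. The force sensor's noise was about 0.5 N.
- **Bystanders:** My route stayed clear of the other things on the table. I did not measure their positions again at the end.

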